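# Set a specimen tile under the scriber needle and space it off

### The arm

A 6-joint arm with a two-finger parallel gripper is mounted at the origin on a cart in front of the work surface, level with it; the furniture and walls round the work are solid. World frame = base frame: x ahead of the robot, y to its left, z up, the work surface at z = 0. Lengths are in m, angles in rad, forces in N, time in s.
With the tool pointing down it reaches from about 0.35 to 0.95 m from the base axis. Payload 17.4 kg.
Tool frame: the origin (TCP) lies between the finger pads; the fingertips stand 22 mm ahead of it and the grasp point (between the pads) lies 3 mm ahead of it; z points along the fingers, y is the line along which they close (so a half turn about z gives the same grasp; the last joint's range is limited). The gripper opens to 93 mm and grips with 3 to 60 N. Pads are 15 mm wide; open, the fingers measure 128 mm over their backs; the gripper's body (75 mm by 188 mm) begins 65 mm behind the grasp point.
Start: joints at [1.126, 0.116, 1.442, -0, 1.584, -0.038], TCP at [0.267, 0.62, 0.241] pointing down, gripper open.
Joint ranges: [-2.83, 2.83], [-0.83, 2.19], [0.07, 2.5], [-1.14, 4.28], [0.01, 3], [-2.97, 2.97]. Speed limits (rad/s): [1.89, 1.89, 2.22, 3.14, 3.14, 3.14].

### API

Orientations are given as a unit quaternion [w, x, y, z].
In Python, from bench import read_state, camera, camera_info, hand_in gives the robot as it stands. The module is installed in compiled form; this text tells all that it offers.
- The arm moves only by the tool move_arm, never from a script. Its argument "series" is a list that holds one entry, the list of rows, each a list of 6 numbers: the shift along the tool's x, y, z as a fraction of full scale, then the turn, a rotation vector about the tool's x, y, z as a fraction of full scale. In form: [[[dx, dy, dz, rx, ry, rz], ...]]. A call has 1 to 20 rows; each row is the pose to reach, as a shift and turn from the pose commanded when the call began, along the tool's axes at that moment; what a row does not reach only later rows make up. Full scale, the value 1, is 0.5 m for a shift and 0.5 rad for a turn. A row lasts 1/12 s, in which the tool goes at most 41.7 mm and 7.16 degrees, less where a joint would pass 70% of its speed; a pose out of reach is approached as far as the arm can. A call with a number of a shift or a turn outside -1 to 1 is refused whole. A call with a gripper value outside its range is refused whole. "hand" is the closure, from -1 (fully open) to 1 (shut), so that 0 is half open, set as the call begins (left out, the last holds). The fingers move at their own pace and stop on an object; the grip force is fixed at half the most. Time passes only in rows, so rows that repeat a pose let the fingers close. It gives the time, the measured TCP pose, the force, the opening and the grip force at its end, in the units of the state.
- read_state(): the state, without advancing time (a new reading comes with each control period).
- camera(name): name is "scene" or "top" or "wrist"; returns (picture, depth): 420x560x3 uint8, red, green, blue; 420x560 float32, m along the optical axis (not along the pixel's ray), 0 where there is no reading.
- camera_info(name): a dict with "mtx" (3x3 intrinsics, pixels), "cam_to_world" (4x4, takes a point from camera to world coordinates). Camera axes: x right, y down, z forward; pixel columns grow to the right and rows downward; lengths in m; the calibration is good to about 2 mm. The wrist camera is an equidistant fisheye: a pixel r from the principal point sees the ray r / f radians off the axis. A picture is of the moment at which its call begins: read the wrist's pose just before it. camera_info takes no time and is no camera call; for the wrist camera it gives the pose at the moment of the call.
- hand_in(): hands the job in; it is judged then, once.
The state is a dict: "t": time; "q": joint angles; "joint_velocities": joint speeds; "joint_torque": joint torques, N m; "tool_pos": TCP position; "tool_rot": TCP orientation; "force": force on the tool from outside, world axes, zero at the start; "wrist_torque": the same for the moment, N m; "finger_gap": finger opening in m; "finger_force": force on a finger pad.
Only numpy, scipy, OpenCV 4.12 (cv2) and the standard library are available. Lean on these libraries where they do the work, as an engineer would, in place of code of your own. Each camera call takes 0.05 s, during which the arm holds its last target. There are 200 camera calls.

### The job

Slide the specimen tile by its lug, without lifting it off the jig base, back between the two end blocks until it is flush against the rear fence and its ring mark is under the needle tip. Then stand the spacer upright on the jig base in whichever of the two gaps between tile and end blocks is wide enough for it, let go of the spacer, and finally push the tile firmly back against the fence with the gripper and finish while holding it pressed flush there, mark still under the needle. Leave the jar, the vial and the dropper bottle where they are.

Things in the scene. Friction and masses are not known exactly. Their poses are not given: they have to be found in the camera images.
- jig: Fixed scriber jig: aluminium base plate 230 (x) x 170 (y) x 12 mm on the bench. Origin: centre of the underside of the base; x points from the open front edge to the rear fence, z up. The top of the base is 12 mm above the origin. A steel column stands at the rear centre (x = 102 mm, 24 mm wide), and from it an arm 12 mm wide reaches forward to x = 58 mm at 65 to 77 mm above the bench, carrying the needle. Its place and yaw differ each time; it does not move
- fence: Fixed steel fence across the rear of the jig, 164 mm long (y), 22 mm high above the base; origin at the foot of its front face, which lies at x = 80 mm in the jig frame; axes as the jig's
- needle_tip (a point): Tip of the fixed needle that points down, 28 mm above the bench (4 mm above the tile's top), at x = 68, y = 0 mm in the jig frame, 12 mm in front of the fence
- block_thin: Fixed steel end block, 36 (x) x 12 (y) x 16 mm high, standing on the jig base; origin: centre of its underside; at x = 38 mm, y = +57 or -57 mm in the jig frame (the two end blocks change sides). With the tile set, the gap between this block and the tile is about 21 mm
- block_thick: Fixed steel end block, 36 (x) x 38 (y) x 16 mm high, on the opposite side to the thin one at y = -57 or +57 mm; origin: centre of its underside. With the tile set, the gap between this block and the tile is about 8 mm, too narrow for the spacer
- tile: Loose white ceramic tile lying on the jig base, 120 (x) x 60 (y) x 12 mm thick, about 0.3 kg; origin: centre of its underside; x points to its rear edge (60 mm from the origin), z up. An upright grey grip lug, 30 (x) x 12 (y) mm and 34 mm high above the tile's top (top 46 mm above the origin), stands at x = -35 mm, y = 0. It starts pulled forward, in front of the end blocks and a little askew. Flush against the fence its origin is at x = 20 mm in the jig frame
- tile_mark (a point): Centre of the ring mark (ring 11 mm across, thin black line with a dot in the middle) on the tile's top, 48 mm towards the rear edge from the tile's origin, on its middle line
- spacer: Loose aluminium spacer block standing upright on the bench to the right of the jig, 36 (x) x 16 (y) x 70 mm high, 0.11 kg; origin: centre of its underside; z up. It goes in with its 16 mm thickness across the gap (its x along the jig's x, either way round), beside the end block (jig x about 38 mm), its foot on the jig base
- jar_1: Bystander: sample jar with a red screw lid, 68 mm wide, 67 mm high; origin: centre of its underside; leave alone
- vial_1: Bystander: small glass vial with a white cap, 19 mm wide, 54 mm high; origin: centre of its underside; leave alone
- oil_dropper: Bystander: brown dropper bottle, 33 mm wide, 102 mm high; origin: centre of its underside; leave alone
Not all that is in view belongs to the job. Of the things that look like the spacer, the smallest one is meant.

How it is judged:
By the outcome, as a careful person would: the job done as asked, in the order asked, and still so for the second after the job is handed in, while the arm keeps its last pose, push and grip.
It also fails if it takes over 61 s, if anything falls off the work surface, if the arm or the gripper's body presses on something with over 40 N, if the wrist force passes 120 N, or if a joint passes its speed limit or range.

## Working session

There is one attempt and no reset: what is moved stays moved. The work goes in short steps, Python scripts to look and compute and a tool call to move; the robot and the scene stay as the last step left them, time stands still between calls to the robot, and variables do not carry over. Pictures are saved under pics/ and viewed, at most 12 in all, crops included, and the job is handed in when it is done.

Besides the shell and the picture viewer there is one more tool, called in YAML: its name, and indented under it one key for each argument. move_arm: Moves the arm, as the interface text tells. Shift numbers are shares of 0.5 m and turn numbers shares of 0.5 rad, none past 1 either way. Its arguments: {"type":"object","properties":{"series":{"type":"array","items":{"type":"array","items":{"type":"array","items":{"type":"number","minimum":-1,"maximum":1}}}},"hand":{"type":"number"}},"required":["series"]}

```bash
mkdir -p pics
cat > h.py <<'E'
import numpy as np, cv2
from bench import *
from scipy.spatial.transform import Rotation as R
def cloud(name):
    im,d=camera(name); i=camera_info(name); K=np.array(i["mtx"]); T=np.array(i["cam_to_world"])
    v,u=np.mgrid[:d.shape[0],:d.shape[1]]
    if name=="wrist":
        x=(u-K[0,2])/K[0,0]; y=(v-K[1,2])/K[1,1]; r=np.hypot(x,y)+1e-9; s=np.tan(r)/r; x=x*s;y=y*s
    else: x=(u-K[0,2])/K[0,0]; y=(v-K[1,2])/K[1,1]
    P=np.stack([x*d,y*d,d],-1)@T[:3,:3].T+T[:3,3]; P[d==0]=np.nan
    return im,d,P
def save(n,im): cv2.imwrite("pics/"+n,im[...,::-1])
E
python3 - <<'E'
from h import *
for n in("scene","top"):
    im,d,P=cloud(n); save(n+"1.png",im); np.save(n+".npy",P)
    print(np.array(camera_info(n)["cam_to_world"]).round(3).tolist())
s=read_state();print(s)
E
```

```text
[[-0.913, 0.174, -0.368, 0.892], [0.407, 0.372, -0.834, 0.595], [-0.008, -0.912, -0.41, 0.441], [0.0, 0.0, 0.0, 1.0]]
[[0.004, -0.991, 0.135, 0.396], [-1.0, -0.003, 0.007, -0.193], [-0.006, -0.135, -0.991, 1.027], [0.0, 0.0, 0.0, 1.0]]
{'t': 0.1, 'q': array([ 1.12620643e+00,  1.16443347e-01,  1.44219701e+00, -2.82822027e-06,
        1.58401538e+00, -3.77955666e-02]), 'joint_velocities': array([ 0.0013404 , -0.00084317, -0.00308087,  0.00131838, -0.00304819,
        0.00094136]), 'joint_torque': array([ 1.50347114e-03, -7.22892451e+01, -6.23863721e+01,  7.81655707e-02,
        2.27850530e-02, -7.04042827e-05]), 'tool_pos': array([0.26701087, 0.61976475, 0.23997631]), 'tool_rot': array([-1.25591144e-04,  2.01997616e-01,  9.79385869e-01, -5.16491802e-04]), 'force': array([ 0.28186698, -0.02373083, -0.8003832 ]), 'wrist_torque': array([-0.01304924, -0.04513457, -0.00797105]), 'finger_force': 0.0, 'finger_gap': 0.09343444679014239}
```

View pics/scene1.png

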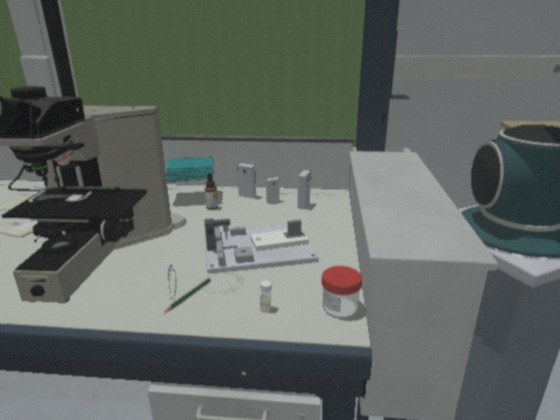

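View pics/top1.png

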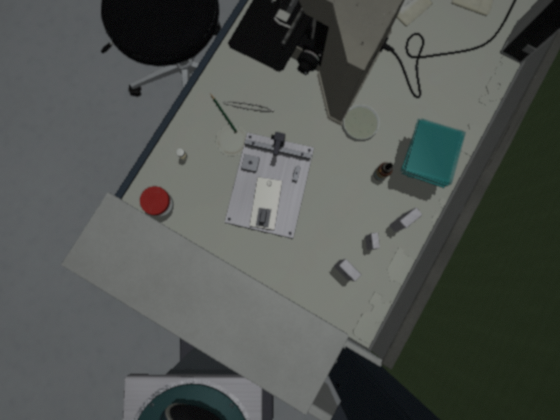

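The scene shows the jig at scene (260,240), the jar at (341,290), the vial at (266,296) and the dropper at (211,190). Spacer lookalikes in the top view are (410,218), (375,241) and (348,270); in the scene view they are (247,180), (272,190) and (304,190). The middle one, top (375,241), looks smallest. I'll measure sizes and view a close crop.

Run:
```python
from h import *
P=np.load("top.npy"); im=cv2.imread("pics/top1.png")
print(np.array(camera_info("top")["mtx"]).round(1).tolist())
for n,(u,v) in dict(tri1=(410,218),spc=(375,241),b3=(348,270),jar=(155,201),vial=(182,155),drop=(385,170),slabL=(90,250),slab1=(110,200),slab2=(200,250),slabm=(200,300),slabR=(340,340),slabfar=(345,335),teal=(435,150),micro=(340,110),microtop=(345,60),c1=(250,137),c2=(311,150),c3=(228,220),c4=(293,236)).items(): print(n,P[v,u].round(3))
H=P[...,2]
for n,(u0,u1,v0,v1),zr in [("b1",(390,430,200,240),(.03,.2)),("spc",(362,388,228,255),(.03,.2)),("b3",(330,365,252,288),(.03,.2)),("lug",(240,285,200,235),(.045,.075)),("tile",(240,290,170,235),(.0185,.03)),("tk",(238,263,148,180),(.02,.034)),("tn",(284,305,160,190),(.02,.034)),("base",(215,320,130,245),(.007,.016))]:
    m=np.zeros(H.shape,bool); m[v0:v1,u0:u1]=1; m&=(H>zr[0])&(H<zr[1])
    q=P[m]; 
    if len(q)<5: print(n,len(q)); continue
    zt=np.percentile(q[:,2],90); 
    if n in("b1","spc","b3"): q=q[q[:,2]>zt-.008]
    r=cv2.minAreaRect((q[:,:2]*1000).astype(np.float32)); print(n,len(q),zt.round(4),np.round(r[0],1),np.round(r[1],1),round(r[2],1))
cv2.imwrite("pics/crop1.png",np.hstack([cv2.resize(im[120:245,210:325],None,fx=4,fy=4,interpolation=2)[:500],cv2.resize(im[195:295,325:435],None,fx=3,fy=5,interpolation=2)]))
```

```text
[[426.3, 0.0, 274.2], [0.0, 426.3, 212.1], [0.0, 0.0, 1.0]]
tri1 [ 0.511 -0.487  0.091]
spc [ 0.461 -0.413  0.071]
b3 [ 0.397 -0.347  0.093]
jar [0.551 0.086 0.067]
vial [0.663 0.031 0.053]
drop [ 0.623 -0.439  0.075]
slabL [0.436 0.197 0.138]
slab1 [0.541 0.16  0.141]
slab2 [ 0.436 -0.033  0.142]
slabm [ 0.335 -0.036  0.141]
slabR [ 0.257 -0.32   0.142]
slabfar [ 0.267 -0.331  0.142]
teal [ 0.661 -0.542  0.108]
micro [ 0.763 -0.337  0.083]
microtop [ 0.784 -0.319  0.277]
c1 [ 0.72  -0.126  0.014]
c2 [ 0.689 -0.276  0.009]
c3 [ 0.514 -0.075  0.013]
c4 [ 0.477 -0.231  0.009]
b1 226 0.0965 [ 511.  -487.4] [22.  48.1] 38.7
spc 120 0.0707 [ 462.7 -413.4] [34.6 16.2] 4.6
b3 242 0.097 [ 396.9 -351.5] [48.7 21.9] 44.7
lug 71 0.0592 [ 519.2 -160.5] [11.8 29.6] 81.3
tile 1181 0.0258 [ 563.7 -161.9] [144.3  81.8] 0.9
tk 255 0.0298 [ 651.  -130.9] [77.8 50.7] 0.4
tn 76 0.0305 [ 625.8 -238.4] [11.7 36.1] 76.1
base 4322 0.0138 [ 605.7 -158.5] [203. 230.] 77.0
```

View pics/crop1.png

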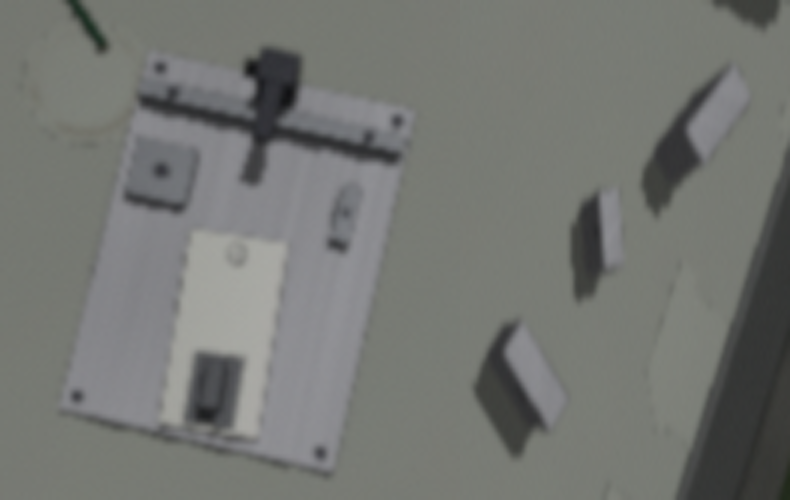

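The view shows the tile front-centre in the jig, with its lug at crop (215,390) and ring at (236,255). The thin block is at (345,215) on the right, the thick block at (162,172) on the left, and the needle arm at (262,115). The middle block on the right (top 375,241) measures 35x16x71 mm, so it is the spacer. The other two measure about 48x22x96 mm.

Jig: origin is about (0.601,-0.175), yaw about -13°. The right gap is the wide one. I'll move above the lug.

```bash
cat >> h.py <<'E'
def go(x,y,z,yaw,ref=None):
    """row for world TCP target; yaw(deg)=world angle of tool y axis, tool down"""
    s=read_state(); q=s["tool_rot"]; A=R.from_quat(np.r_[q[1:],q[0]]); p=s["tool_pos"]
    if ref is not None: p=np.array(ref)
    a=np.radians(yaw); Y=np.array([np.cos(a),np.sin(a),0]); Z=np.array([0,0,-1.]); X=np.cross(Y,Z)
    B=R.from_matrix(np.c_[X,Y,Z]); 
    row=np.r_[A.inv().apply(np.array([x,y,z])-p)/.5,(A.inv()*B).as_rotvec()/.5]
    print("t",round(s["t"],2),"dist",np.linalg.norm(np.array([x,y,z])-p).round(4),"row",row.round(4).tolist())
E
python3 -c "
from h import *
go(.47,-.155,.21,81.3)"
```

```text
t 0.1 dist 0.8015 row [-0.9859, -1.2624, 0.0613, -0.0021, -0.0003, -0.5099]
```

move_arm:
  series:
    - [[-0.78,-1,0.03,0,0,-0.5],[-0.78,-1,0.03,0,0,-0.5],[-0.78,-1,0.03,0,0,-0.5],[-0.78,-1,0.03,0,0,-0.5],[-0.78,-1,0.03,0,0,-0.5],[-0.78,-1,0.03,0,0,-0.5],[-0.78,-1,0.03,0,0,-0.5],[-0.78,-1,0.03,0,0,-0.5],[-0.78,-1,0.03,0,0,-0.5],[-0.78,-1,0.03,0,0,-0.5],[-0.78,-1,0.03,0,0,-0.5],[-0.78,-1,0.03,0,0,-0.5],[-0.78,-1,0.03,0,0,-0.5],[-0.78,-1,0.03,0,0,-0.5],[-0.78,-1,0.03,0,0,-0.5],[-0.78,-1,0.03,0,0,-0.5],[-0.78,-1,0.03,0,0,-0.5]]

```text
t: 1.52
tool_pos: [0.4276, 0.0041, 0.2252]
tool_rot: [-0.0, 0.08, 0.997, -0.0]
force: [-1.0, -0.6, -0.2]
finger_gap: 0.093
finger_force: 0.0
```

```bash
python3 -c "
from h import *
go(.47,-.155,.21,81.3)"
```

```text
t 1.52 dist 0.1654 row [-0.1348, -0.3005, 0.0304, -0.0006, -0.0016, -0.0184]
```

move_arm:
  series:
    - [[-0.135,-0.3,0.03,0,0,-0.018],[-0.135,-0.3,0.03,0,0,-0.018],[-0.135,-0.3,0.03,0,0,-0.018],[-0.135,-0.3,0.03,0,0,-0.018],[-0.135,-0.3,0.03,0,0,-0.018],[-0.135,-0.3,0.03,0,0,-0.018]]

```text
t: 2.02
tool_pos: [0.4708, -0.1523, 0.2099]
tool_rot: [-0.001, 0.075, 0.997, 0.0]
force: [0.5, 0.3, -0.8]
finger_gap: 0.0927
finger_force: 0.0
```

Run:
```python
from h import *
im,d,P=cloud("wrist"); save("w1.png",cv2.resize(im,None,fx=1.4,fy=1.4)); np.save("w1.npy",P); np.save("w1im.npy",im)
i=camera_info("wrist"); print(np.array(i["mtx"]).round(1).tolist(),np.array(i["cam_to_world"]).round(3).tolist(),read_state()["tool_pos"])
```

```text
[[325.2, 0.0, 284.0], [0.0, 325.2, 209.6], [0.0, 0.0, 1.0]] [[0.147, 0.945, 0.293, 0.39], [0.989, -0.141, -0.041, -0.14], [0.002, 0.296, -0.955, 0.355], [0.0, 0.0, 0.0, 1.0]] [ 0.47075911 -0.15132687  0.21028412]
```

View pics/w1.png

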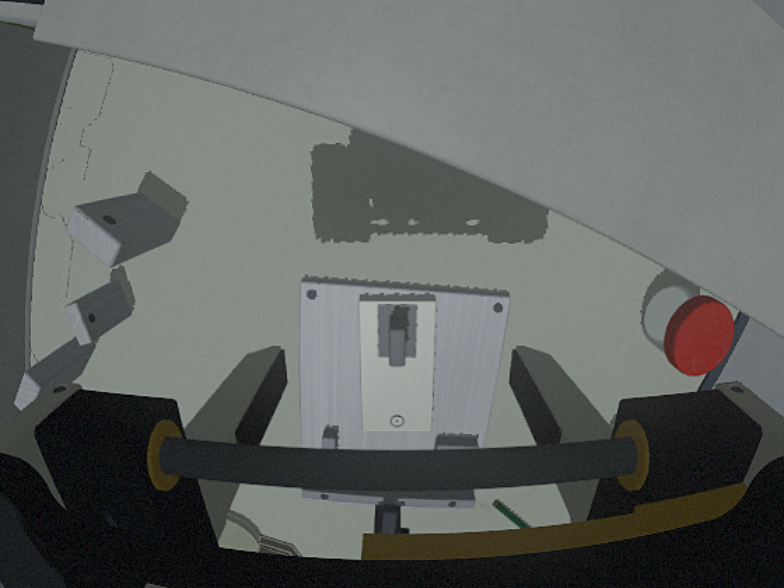

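The wrist view shows the lug at (398,335), the ring at (397,421), the tile at about (360..435, 297..430), and the jig's front screws at (311,294) and (498,307). The thin block is at (330,437) and the thick block at (457,440). I'll measure the tile, lug and jig from this depth.

Run:
```python
from h import *
P=np.load("w1.npy"); im=np.load("w1im.npy"); H=P[...,2]
def ring(u,v): return P[int(v/1.4),int(u/1.4)].round(4)
for n,p in dict(ring=(397,421),s1=(311,294),s2=(498,307),s3=(324,497),s4=(452,504),lug=(397,345)).items(): print(n,ring(*p))
w=np.zeros(H.shape,bool); w[205:350,210:370]=1
sat=im.astype(int).max(-1)
for n,zr,br in[("lug",(.05,.065),0),("tile",(.0195,.0265),150),("base",(.008,.0155),0),("thin",(.0255,.032),0)]:
    m=w&(H>zr[0])&(H<zr[1])&(sat>br)
    nl,lab,st,c=cv2.connectedComponentsWithStats(m.astype(np.uint8))
    for k in range(1,nl):
        if st[k,4]<60: continue
        q=P[lab==k]; r=cv2.minAreaRect((q[:,:2]*1000).astype(np.float32)); print(n,st[k].tolist(),np.median(q[:,2]).round(4),np.round(r[0],1),np.round(r[1],1),round(r[2],1))
```

```text
ring [ 0.6015 -0.1716  0.0262]
s1 [ 0.4844 -0.2226  0.0136]
s2 [ 0.5174 -0.0767  0.0122]
s3 [nan nan nan]
s4 [ 0.7003 -0.1345  0.0353]
lug [ 0.5168 -0.1589  0.0604]
lug [278, 232, 12, 30, 348] 0.058 [ 520.  -158.8] [11.1 30.2] 81.3
tile [256, 215, 55, 93, 3536] 0.0248 [ 555.1 -164.6] [ 59.1 118.9] 81.5
base [214, 205, 151, 117, 10768] 0.0128 [ 568.8 -165.3] [171.2 159.7] 77.8
thin [268, 217, 31, 39, 337] 0.026 [ 520.9 -159.2] [32.2 44.8] 82.4
thin [270, 240, 8, 16, 61] 0.026 [ 531.8 -171.7] [ 7.8 18.7] 80.8
thin [230, 311, 10, 10, 91] 0.0287 [ 615.7 -234. ] [11.4 13.7] 77.5
thin [311, 316, 31, 5, 115] 0.0283 [ 636.7 -123.1] [37.6  4.9] 79.8
```

```bash
python3 -c "
from h import *
go(.52,-.159,.12,81.4)
go(.52,-.159,.050,81.4)"
```

```text
t 2.07 dist 0.1031 row [-0.0999, -0.0008, 0.1805, 0.0013, -0.002, 0.0042]
t 2.07 dist 0.1679 row [-0.1, -0.0009, 0.3205, 0.0013, -0.002, 0.0042]
```

move_arm:
  series:
    - [[-0.1,-0.001,0.12,0,0,0.004],[-0.1,-0.001,0.18,0,0,0.004],[-0.1,-0.001,0.22,0,0,0.004],[-0.1,-0.001,0.25,0,0,0.004],[-0.1,-0.001,0.28,0,0,0.004],[-0.1,-0.001,0.3,0,0,0.004],[-0.1,-0.001,0.315,0,0,0.004],[-0.1,-0.001,0.32,0,0,0.004],[-0.1,-0.001,0.32,0,0,0.004]]

```text
t: 2.82
tool_pos: [0.5202, -0.1595, 0.0509]
tool_rot: [0.0, 0.074, 0.997, 0.0]
force: [-0.8, 0.4, -0.3]
finger_gap: 0.0931
finger_force: 0.0
```

move_arm:
  series:
    - [[0,0,0,0,0,0],[0,0,0,0,0,0],[0,0,0,0,0,0],[0,0,0,0,0,0],[0,0,0,0,0,0],[0,0,0,0,0,0],[0,0,0,0,0,0],[0,0,0,0,0,0],[0,0,0,0,0,0],[0,0,0,0,0,0]]
  hand: 1

```text
t: 3.65
tool_pos: [0.52, -0.1602, 0.0506]
tool_rot: [-0.0, 0.075, 0.997, -0.0]
force: [0.0, -0.0, 0.2]
finger_gap: 0.0308
finger_force: 0.0
```

Run:
```python
from h import *
im,d,P=cloud("wrist"); save("w2.png",cv2.resize(im,None,fx=1.4,fy=1.4)); np.save("w2.npy",P); np.save("w2im.npy",im)
s=read_state();print(s["tool_pos"],s["force"],s["finger_gap"])
```

```text
[ 0.52003918 -0.16014581  0.05061397] [-0.09074516  0.74236081 -0.91845985] 0.026991280186937094
```

View pics/w2.png

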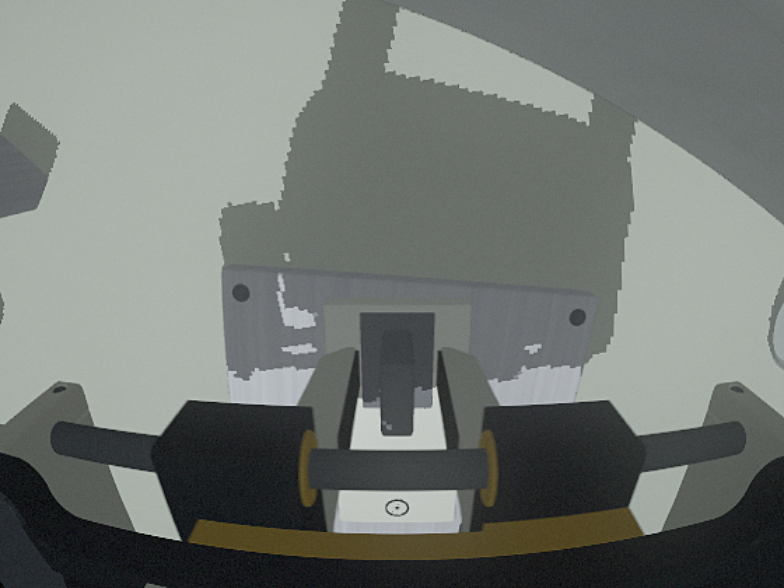

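The fingers straddle the lug (398,380) and are still closing; the ring is at (397,508).

```bash
python3 -c "
from h import *
go(.5781,-.1679,.0506,77.4)"
```

```text
t 3.7 dist 0.0586 row [-0.1171, 0.002, 0.0, -0.0, -0.0002, 0.1402]
```

move_arm:
  series:
    - [[0,0,0,0,0,0],[0,0,0,0,0,0],[0,0,0,0,0,0],[0,0,0,0,0,0],[0,0,0,0,0,0]]
  hand: 1

```text
t: 4.12
tool_pos: [0.52, -0.1601, 0.0506]
tool_rot: [-0.0, 0.075, 0.997, -0.0]
force: [0.3, -1.1, -0.7]
finger_gap: 0.0118
finger_force: 30.0
```

move_arm:
  series:
    - [[-0.01,0.001,0,0,0,0.03],[-0.022,0.002,0,0,0,0.07],[-0.036,0.002,0,0,0,0.11],[-0.05,0.002,0,0,0,0.14],[-0.064,0.002,0,0,0,0.14],[-0.078,0.002,0,0,0,0.14],[-0.092,0.002,0,0,0,0.14],[-0.104,0.002,0,0,0,0.14],[-0.112,0.002,0,0,0,0.14],[-0.117,0.002,0,0,0,0.14],[-0.117,0.002,0,0,0,0.14],[-0.117,0.002,0,0,0,0.14]]

```text
t: 5.12
tool_pos: [0.5784, -0.168, 0.0507]
tool_rot: [0.0, 0.11, 0.994, -0.0]
force: [1.3, 0.0, 0.3]
finger_gap: 0.0113
finger_force: 30.0
```

Run:
```python
from h import *
a,_,P=cloud("wrist");b,_,Q=cloud("top");c,_,S=cloud("scene")
np.save("w3.npy",P);np.save("w3im.npy",a);np.save("s3.npy",S)
z=lambda i,s:cv2.resize(i,s,interpolation=cv2.INTER_CUBIC)
save("m3.png",np.vstack([np.hstack([z(a[250:420,180:400],(400,310)),z(b[120:245,210:325],(400,310))]),z(c[205:275,195:330],(800,290))]))
s=read_state();print(s["tool_pos"],s["force"],s["finger_gap"])
```

```text
[ 0.57801579 -0.16789159  0.05067511] [ 1.84783758 -0.18436323 -0.55430765] 0.011807861954089702
```

View pics/m3.png

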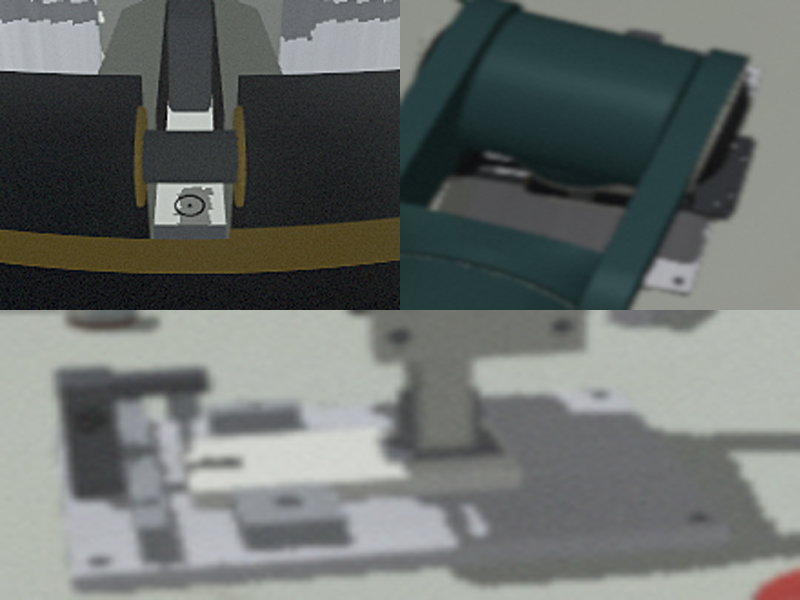

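The tile sits squared up between the blocks, about 10 mm short of the fence. The ring is visible at (190,205) in the wrist crop, with a shadow over it that looks like the needle's. Next I'll push gently to contact.

move_arm:
  series:
    - [[-0.006,0,0,0,0,0],[-0.012,0,0,0,0,0],[-0.016,0,0,0,0,0],[-0.02,0,0,0,0,0],[-0.022,0,0,0,0,0],[-0.022,0,0,0,0,0],[-0.022,0,0,0,0,0]]

```text
t: 5.85
tool_pos: [0.5883, -0.1702, 0.0506]
tool_rot: [-0.001, 0.11, 0.994, 0.0]
force: [-9.1, 1.4, 5.7]
finger_gap: 0.0117
finger_force: 30.0
```

Run:
```python
from h import *
a,_,P=cloud("wrist");c,_,S=cloud("scene")
np.save("w4.npy",P);np.save("w4im.npy",a);np.save("s4.npy",S);np.save("s4im.npy",c)
z=lambda i,s:cv2.resize(i,s,interpolation=cv2.INTER_CUBIC)
save("m4.png",np.vstack([z(a[320:400,240:330],(400,300)),z(a[320:400,240:330]//1,(400,300))]) if 0 else np.hstack([z(a[310:400,225:345],(400,300)),z(c[205:275,195:285],(400,300))]))
s=read_state();print(s["tool_pos"],s["force"],s["finger_gap"])
# jig-frame y profile of heights across x=30..45 from scene
yaw=np.radians(-12.6);O=np.array([.6025,-.1733]);c_,s_=np.cos(yaw),np.sin(yaw)
D=S[...,:2]-O; X=D[...,0]*c_+D[...,1]*s_; Y=-D[...,0]*s_+D[...,1]*c_; Z=S[...,2]
m=(X>.025)&(X<.052)&(abs(Y)<.085)&(Z<.04)
for k in np.arange(-.084,.085,.004):
    q=m&(Y>=k)&(Y<k+.004)
    if q.sum(): print(round(k*1000),q.sum(),(np.median(Z[q])*1000).round(1),end=" | ")
```

```text
[ 0.58827565 -0.17016454  0.05064437] [-9.58320375  2.19543352  6.89770601] 0.012073523336532136
-68 2 26.8 | -64 9 27.4 | -60 10 26.9 | -56 54 19.8 | -52 20 22.6 | -32 6 23.4 | -28 8 23.3 | -24 10 23.5 | -20 11 23.3 | -16 9 23.3 | -12 11 23.6 | -8 11 23.0 | -4 6 24.4 | 0 12 23.7 | 4 11 23.7 | 8 13 23.3 | 12 9 23.5 | 16 8 23.3 | 20 15 23.8 | 24 11 23.7 | 28 4 23.6 | 32 1 26.4 | 36 8 27.5 | 40 11 27.3 | 44 9 27.6 | 48 16 27.7 | 52 14 27.4 | 56 11 27.5 | 60 11 27.4 | 64 13 27.5 | 68 21 26.2 | 72 87 18.8 | 76 21 12.2 | 80 78 6.2 | 84 8 1.7 |
```

View pics/m4.png

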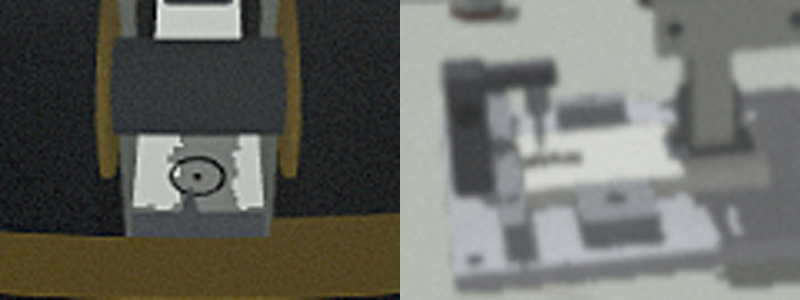

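The tile is touching the fence with about 9.5 N of contact force, and the needle's tip in the scene crop (543,150) is over the ring (545,157). I'll check lateral position and yaw using the left faces of the base, thick block, tile and thin block.

```bash
cat > faces.py <<'E'
from h import *
def faces(S,yawd=-12.6,O=(.6025,-.1733)):
    yaw=np.radians(yawd);c_,s_=np.cos(yaw),np.sin(yaw)
    D=S[...,:2]-np.array(O); X=(D[...,0]*c_+D[...,1]*s_)*1e3; Y=(-D[...,0]*s_+D[...,1]*c_)*1e3; Z=S[...,2]*1e3
    for n,y,xr,zr in[("base",85,(-20,100),(3,9)),("thick",76,(22,54),(15,25)),("tile",30,(-36,17),(15,21)),("tile_r",30,(-36,76),(15,21)),("thin",-51,(22,54),(15,25)),("fence",82,(84,96),(14,32)),("arm",6,(62,84),(67,75)),("needle",0,(60,74),(31,55))]:
        m=(X>xr[0])&(X<xr[1])&(abs(Y-y)<6)&(Z>zr[0])&(Z<zr[1])
        if m.sum()<6: print(n,m.sum()); continue
        p=np.polyfit(X[m],Y[m],1); print(n,"n",m.sum(),"Y-nom",(np.median(Y[m])-y).round(2),"slope deg",np.degrees(p[0]).round(2),"X",np.median(X[m]).round(1), "std",Y[m].std().round(2))
    return X,Y,Z
if __name__=="__main__":
    faces(np.load("s4.npy"))
    P=np.load("w4.npy"); im=np.load("w4im.npy")
    # ring from wrist crop pixel
    u,v=225+197/400*120,310+176/300*90; print("ring",u,v,P[int(v),int(u)])
E
python3 faces.py
```

```text
base n 152 Y-nom -2.17 slope deg -0.02 X 40.1 std 1.22
thick n 70 Y-nom -1.88 slope deg -0.97 X 37.5 std 1.51
tile n 62 Y-nom -1.03 slope deg 0.3 X -8.1 std 1.53
tile_r n 92 Y-nom -0.8 slope deg 0.23 X 2.4 std 1.48
thin n 56 Y-nom -2.2 slope deg 1.11 X 38.5 std 1.6
fence n 27 Y-nom -2.5 slope deg -5.54 X 87.4 std 1.1
arm n 35 Y-nom -2.62 slope deg -1.68 X 73.9 std 1.43
needle n 26 Y-nom 0.73 slope deg -13.45 X 67.6 std 2.11
ring 284.1 362.8 [ 0.66912431 -0.18811196  0.02455679]
```

move_arm:
  series:
    - [[0.006,0,0,0,0,0],[0.007,-0.001,0,0,0,0],[0.007,-0.0026,0,0,0,0],[0.005,-0.0026,0,0,0,0],[0.002,-0.0026,0,0,0,0],[0,-0.0026,0,0,0,0],[-0.001,-0.0026,0,0,0,0],[-0.001,-0.0026,0,0,0,0]]

```text
t: 6.62
tool_pos: [0.5881, -0.1715, 0.0506]
tool_rot: [-0.002, 0.11, 0.994, 0.0]
force: [-15.4, 3.5, 10.7]
finger_gap: 0.012
finger_force: 30.0
```

Run:
```python
from faces import *
L=[cloud("scene") for _ in range(4)]
S=np.concatenate([l[2] for l in L]); faces(S)
P=cloud("wrist")[2]; print(P[360:366,282:287].reshape(-1,3).mean(0))
s=read_state();print(s["tool_pos"],s["force"])
```

```text
base n 601 Y-nom -2.14 slope deg -0.4 X 38.2 std 1.27
thick n 263 Y-nom -2.11 slope deg 0.09 X 38.2 std 1.17
tile n 236 Y-nom -1.91 slope deg -0.13 X -9.3 std 1.27
tile_r n 343 Y-nom -1.93 slope deg -0.03 X 2.7 std 1.29
thin n 219 Y-nom -2.36 slope deg -1.01 X 38.1 std 1.51
fence n 105 Y-nom -2.52 slope deg -1.22 X 87.4 std 1.25
arm n 138 Y-nom -2.37 slope deg -1.02 X 72.3 std 1.44
needle n 103 Y-nom 0.72 slope deg -7.39 X 67.5 std 2.17
[ 0.66955309 -0.18963966  0.02423937]
[ 0.58805746 -0.17151092  0.05064177] [-15.48054586   3.32584444   9.1493247 ]
```

Lateral error is now about 0.2 mm. I'll relieve the push, release and rise.

move_arm:
  series:
    - [[0.0022,0,0,0,0,0],[0.0022,0,0,0,0,0]]

```text
t: 7.03
tool_pos: [0.5879, -0.1715, 0.0507]
tool_rot: [-0.0, 0.11, 0.994, -0.0]
force: [-3.9, 0.9, 2.8]
finger_gap: 0.0118
finger_force: 30.0
```

move_arm:
  series:
    - [[0,0,0,0,0,0],[0,0,0,0,0,0],[0,0,0,0,0,0],[0,0,-0.01,0,0,0],[0,0,-0.03,0,0,0],[0,0,-0.06,0,0,0],[0,0,-0.1,0,0,0],[0,0,-0.15,0,0,0],[0,0,-0.2,0,0,0],[0,0,-0.22,0,0,0]]
  hand: -0.3

```text
t: 7.87
tool_pos: [0.5889, -0.1717, 0.1654]
tool_rot: [0.002, 0.11, 0.994, -0.001]
force: [1.1, -0.0, 0.5]
finger_gap: 0.0601
finger_force: 0.0
```

```bash
python3 -c "
from h import *
go(.463,-.413,.16,94.6)"
```

```text
t 7.87 dist 0.2722 row [0.1406, -0.5258, 0.0104, -0.0024, 0.0093, -0.6]
```

move_arm:
  series:
    - [[0.14,-0.526,0.01,0,0.009,-0.6],[0.14,-0.526,0.01,0,0.009,-0.6],[0.14,-0.526,0.01,0,0.009,-0.6],[0.14,-0.526,0.01,0,0.009,-0.6],[0.14,-0.526,0.01,0,0.009,-0.6],[0.14,-0.526,0.01,0,0.009,-0.6],[0.14,-0.526,0.01,0,0.009,-0.6],[0.14,-0.526,0.01,0,0.009,-0.6],[0.14,-0.526,0.01,0,0.009,-0.6],[0.14,-0.526,0.01,0,0.009,-0.6]]

```text
t: 8.7
tool_pos: [0.4624, -0.4125, 0.1556]
tool_rot: [-0.002, -0.04, 0.999, 0.0]
force: [1.0, -0.0, -1.2]
finger_gap: 0.0602
finger_force: 0.0
```

Run:
```python
from h import *
im,d,P=cloud("wrist"); save("w5.png",cv2.resize(im,None,fx=1.4,fy=1.4)); H=P[...,2]
m=((H>.066)&(H<.075)&(np.hypot(P[...,0]-.463,P[...,1]+.413)<.05)).astype(np.uint8)
nl,lab,st,c=cv2.connectedComponentsWithStats(m)
for k in range(1,nl):
    if st[k,4]<60: continue
    q=P[lab==k]; r=cv2.minAreaRect((q[:,:2]*1000).astype(np.float32)); print(st[k],np.median(q[:,2]).round(4),r)
S=cloud("scene")[2]; T=cloud("top")[2]
from faces import faces; faces(S)
x,y=np.mgrid[0:1,0:1]
H=T[...,2]; m=(H>.062)&(H<.08)&(np.hypot(T[...,0]-.463,T[...,1]+.413)<.05); print("top",m.sum())
go(.463,-.413,.16,94.6)
```

```text
[272 200  22  47 960] 0.0702 ((463.4221496582031, -413.4694519042969), (36.226016998291016, 15.964338302612305), 6.962153911590576)
base n 156 Y-nom -2.09 slope deg -0.01 X 39.1 std 1.23
thick n 61 Y-nom -2.3 slope deg 0.48 X 38.5 std 1.16
tile n 65 Y-nom -2.27 slope deg -0.41 X -10.7 std 1.42
tile_r n 93 Y-nom -2.15 slope deg 0.04 X 0.6 std 1.35
thin n 56 Y-nom -2.27 slope deg 0.23 X 37.3 std 1.37
fence n 24 Y-nom -2.99 slope deg -7.63 X 87.2 std 1.37
arm n 33 Y-nom -2.66 slope deg 0.81 X 74.0 std 1.4
needle n 26 Y-nom 0.78 slope deg 2.62 X 67.3 std 1.97
top 0
t 8.85 dist 0.0044 row [-0.0001, -0.0022, -0.0085, 0.0013, -0.0086, 0.0024]
```

View pics/w5.png

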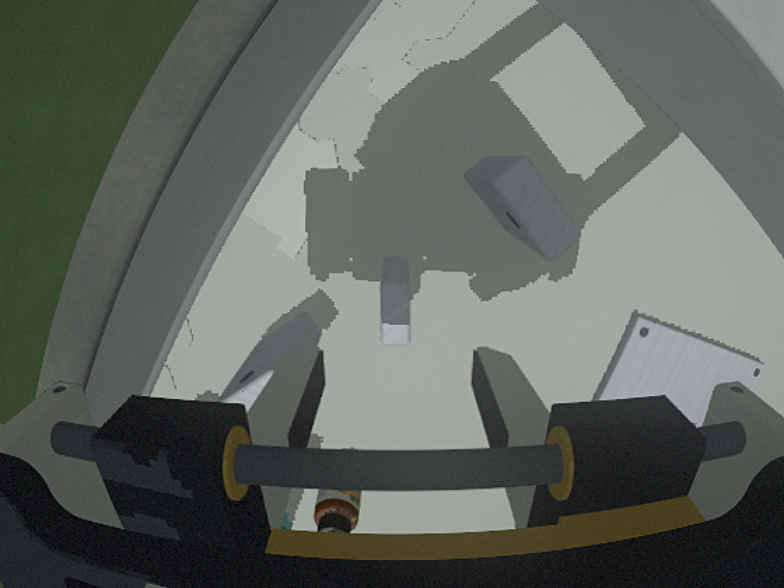

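Spacer confirmed at (395,300), free between the fingers, with a neighbour at (265,360) clear of the finger path. Its centre is (0.4634,-0.4135) and its long axis is at 7°.

```bash
python3 -c "
from h import *
go(.4634,-.4135,.053,97)"
```

```text
t 8.85 dist 0.1028 row [-0.0017, -0.0034, 0.2055, 0.0015, -0.0086, -0.0813]
```

move_arm:
  series:
    - [[-0.002,-0.003,0.02,0.001,-0.008,-0.08],[-0.002,-0.003,0.06,0.001,-0.008,-0.08],[-0.002,-0.003,0.1,0.001,-0.008,-0.08],[-0.002,-0.003,0.135,0.001,-0.008,-0.08],[-0.002,-0.003,0.165,0.001,-0.008,-0.08],[-0.002,-0.003,0.19,0.001,-0.008,-0.08],[-0.002,-0.003,0.205,0.001,-0.008,-0.08],[-0.002,-0.003,0.205,0.001,-0.008,-0.08],[-0.002,-0.003,0.205,0.001,-0.008,-0.08]]

```text
t: 9.6
tool_pos: [0.4631, -0.4142, 0.0534]
tool_rot: [-0.0, -0.06, 0.998, 0.0]
force: [-0.1, 0.4, 0.7]
finger_gap: 0.0605
finger_force: 0.0
```

move_arm:
  series:
    - [[0,0,0,0,0,0],[0,0,0,0,0,0],[0,0,0,0,0,0],[0,0,0,0,0,0],[0,0,0,0,0,0],[0,0,0,0,0,0],[0,0,0,0,0,0],[0,0,0,0,0,0],[0,0,0,0,0,0],[0,0,0,0,0,0]]
  hand: 1

```text
t: 10.43
tool_pos: [0.4629, -0.4142, 0.0532]
tool_rot: [-0.0, -0.06, 0.998, 0.0]
force: [-1.2, 1.3, 0.4]
finger_gap: 0.0159
finger_force: 30.0
```

```bash
python3 -c "
from h import *
go(.4634,-.4135,.053,97)
print(read_state()['tool_pos'])"
```

```text
t 10.43 dist 0.0009 row [-0.0011, 0.0013, 0.0004, 0.0006, -0.0008, -0.004]
[ 0.46291006 -0.41422287  0.05318073]
```

```bash
python3 -c "
from h import *
go(.6308,-.2229,.155,77.2)"
```

```text
t 10.43 dist 0.2742 row [-0.3791, 0.3397, -0.2037, 0.0005, -0.0009, 0.6871]
```

move_arm:
  series:
    - [[0,0,-0.03,0,0,0],[0,0,-0.08,0,0,0],[0,0,-0.13,0,0,0],[0,0,-0.18,0,0,0],[-0.03,0.03,-0.204,0,0,0.1],[-0.08,0.07,-0.204,0,0,0.2],[-0.13,0.12,-0.204,0,0,0.3],[-0.18,0.165,-0.204,0,0,0.4],[-0.23,0.21,-0.204,0,0,0.5],[-0.28,0.25,-0.204,0,0,0.6],[-0.32,0.29,-0.204,0,0,0.687],[-0.35,0.315,-0.204,0,0,0.687],[-0.37,0.33,-0.204,0,0,0.687],[-0.379,0.34,-0.204,0,0,0.687],[-0.379,0.34,-0.204,0,0,0.687],[-0.379,0.34,-0.204,0,0,0.687]]

```text
t: 11.77
tool_pos: [0.6303, -0.2233, 0.1549]
tool_rot: [-0.0, 0.111, 0.994, 0.0]
force: [-0.4, 0.2, -1.0]
finger_gap: 0.0157
finger_force: 30.0
```

Run:
```python
from faces import *
L=[cloud("scene") for _ in range(3)]
S=np.concatenate([l[2] for l in L]); X,Y,Z=faces(S)
save("m6.png",cv2.resize(L[0][0][150:280,180:330],(800,600)))
m=(Z>105)&(Z<160)&(abs(X-38)<35)&(abs(Y+40)<25)
# spacer left face (should be Y=-32.5 when right)
b=m&(Z<125); print("spacer",b.sum(),np.percentile(Y[b],[10,50,90]),np.median(X[b]),np.percentile(X[b],[3,97]))
go(.6308,-.2229,.155,77.2); print(read_state()["tool_pos"])
```

```text
base n 452 Y-nom -2.04 slope deg -0.16 X 42.3 std 1.34
thick n 207 Y-nom -2.05 slope deg -0.54 X 38.4 std 1.14
tile n 185 Y-nom -1.94 slope deg -0.18 X -10.1 std 1.38
tile_r n 259 Y-nom -1.94 slope deg 0.03 X 0.6 std 1.35
thin n 160 Y-nom -2.17 slope deg 0.49 X 37.4 std 1.62
fence n 85 Y-nom -2.46 slope deg -10.18 X 87.3 std 1.15
arm n 104 Y-nom -2.42 slope deg -0.8 X 73.1 std 1.3
needle n 77 Y-nom 0.54 slope deg -12.15 X 67.5 std 2.41
spacer 431 [-37.81006218 -35.62002658 -33.58580005] 37.721656904740854 [20.67903117 54.87461924]
t 11.92 dist 0.001 row [-0.0009, 0.0018, 0.0004, -0.0002, -0.0008, -0.0017]
[ 0.63015435 -0.22367493  0.15522269]
```

View pics/m6.png

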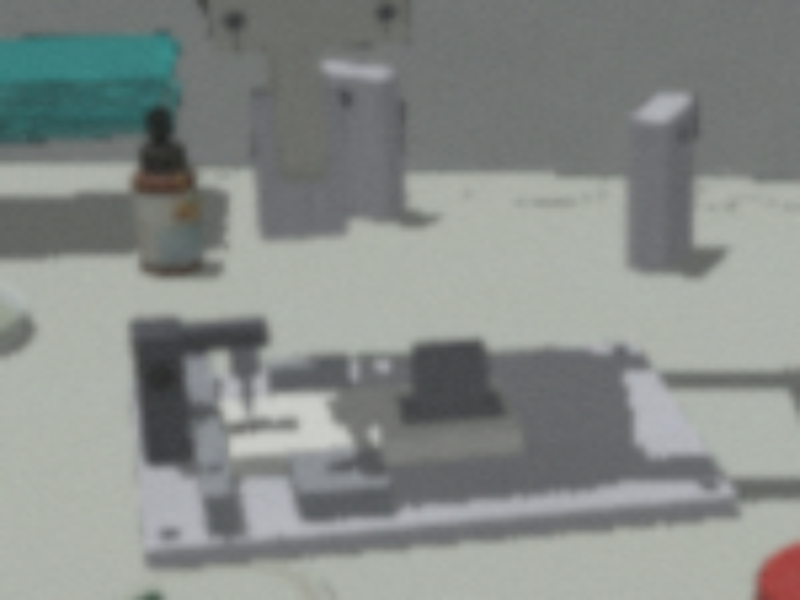

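The spacer hangs over the right gap, about 1 mm too far right according to both the face comparison and the TCP reading. I'll correct that and descend.

move_arm:
  series:
    - [[-0.001,0.0018,0.02,0,-0.001,-0.002],[-0.001,0.0018,0.05,0,-0.001,-0.002],[-0.001,0.0018,0.08,0,-0.001,-0.002],[-0.001,0.0018,0.1,0,-0.001,-0.002],[-0.001,0.0018,0.12,0,-0.001,-0.002],[-0.001,0.0018,0.135,0,-0.001,-0.002],[-0.001,0.0018,0.145,0,-0.001,-0.002],[-0.001,0.0018,0.155,0,-0.001,-0.002],[-0.001,0.0018,0.163,0,-0.001,-0.002],[-0.001,0.0018,0.17,0,-0.001,-0.002],[-0.001,0.0018,0.176,0,-0.001,-0.002],[-0.001,0.0018,0.176,0,-0.001,-0.002]]

```text
t: 12.92
tool_pos: [0.6313, -0.2219, 0.0667]
tool_rot: [-0.0, 0.111, 0.994, 0.0]
force: [-0.1, -0.0, -1.5]
finger_gap: 0.0157
finger_force: 30.0
```

Run:
```python
from faces import *
S=np.concatenate([cloud("scene")[2] for l in range(3)]); X,Y,Z=faces(S)
b=(Z>33)&(Z<80)&(abs(X-38)<16)&(abs(Y+35)<12); print("spacer",b.sum(),np.percentile(Y[b],[10,50,90]))
go(.6308,-.2229,.065,77.2); s=read_state();print(s["tool_pos"],s["force"],s["wrist_torque"])
```

```text
base n 450 Y-nom -2.23 slope deg -0.36 X 40.2 std 1.23
thick n 202 Y-nom -2.05 slope deg -0.79 X 38.2 std 1.25
tile n 180 Y-nom -2.21 slope deg -0.17 X -10.3 std 1.33
tile_r n 256 Y-nom -2.03 slope deg 0.19 X 0.6 std 1.33
thin 0
fence n 86 Y-nom -2.51 slope deg -12.81 X 87.3 std 1.33
arm n 104 Y-nom -2.6 slope deg -1.06 X 73.8 std 1.33
needle n 77 Y-nom 0.37 slope deg -7.71 X 67.5 std 2.26
spacer 468 [-35.68940714 -33.52761916 -30.22684284]
t 13.07 dist 0.0027 row [0.001, -0.002, 0.0049, 0.0001, 0.001, 0.0022]
[ 0.63150708 -0.22202326  0.06746129] [-0.80783983 -0.06202077 -0.19246441] [0.06899    0.01544059 0.0188972 ]
```

move_arm:
  series:
    - [[0,-0.0014,0,0,0,0],[0,-0.0014,0.002,0,0,0],[0,-0.0014,0.0035,0,0,0],[0,-0.0014,0.0045,0,0,0],[0,-0.0014,0.0045,0,0,0]]

```text
t: 13.48
tool_pos: [0.6313, -0.2227, 0.0652]
tool_rot: [0.0, 0.111, 0.994, -0.0]
force: [-0.7, 0.7, 2.8]
finger_gap: 0.0158
finger_force: 30.0
```

move_arm:
  series:
    - [[0,0,0.0006,0,0,0],[0,0,0.0006,0,0,0]]

```text
t: 13.65
tool_pos: [0.6313, -0.2227, 0.0652]
tool_rot: [0.0, 0.111, 0.994, -0.0]
force: [-2.5, 0.8, 5.3]
finger_gap: 0.0158
finger_force: 30.0
```

move_arm:
  series:
    - [[0,0,0,0,0,0],[0,0,0,0,0,0],[0,0,0,0,0,0],[0,0,0,0,0,0],[0,0,-0.01,0,0,0],[0,0,-0.03,0,0,0],[0,0,-0.06,0,0,0],[0,0,-0.1,0,0,0],[0,0,-0.14,0,0,0],[0,0,-0.18,0,0,0],[0,0,-0.2,0,0,0]]
  hand: 0.1

```text
t: 14.57
tool_pos: [0.6319, -0.2229, 0.1691]
tool_rot: [0.002, 0.111, 0.994, -0.001]
force: [-0.1, -1.3, 0.7]
finger_gap: 0.0422
finger_force: 0.0
```

Run:
```python
from faces import *
L=[cloud("scene") for l in range(3)]
S=np.concatenate([l[2] for l in L]); X,Y,Z=faces(S)
b=(Z>33)&(Z<80)&(abs(X-38)<16)&(abs(Y+35)<12); print("spacer",b.sum(),np.percentile(Y[b],[10,50,90]),np.percentile(Z[(Z<95)&(abs(X-38)<16)&(abs(Y+42)<12)],98))
lo=b&(Z<52);hi=b&(Z>62);print(np.median(Y[lo]),np.median(Y[hi]))
save("m7.png",cv2.resize(L[0][0][195:285,190:330],(800,514)))
go(.588,-.1715,.16,77.2);go(.588,-.1715,.0515,77.2); print(read_state()["tool_pos"])
```

```text
base n 458 Y-nom -1.99 slope deg -0.19 X 40.3 std 1.26
thick n 204 Y-nom -2.17 slope deg -0.8 X 38.2 std 1.13
tile n 176 Y-nom -1.83 slope deg 0.61 X -10.5 std 1.37
tile_r n 254 Y-nom -1.73 slope deg 0.27 X 2.5 std 1.29
thin 0
fence n 81 Y-nom -2.41 slope deg -3.03 X 87.4 std 1.17
arm n 98 Y-nom -2.24 slope deg -0.96 X 73.1 std 1.35
needle n 76 Y-nom 0.42 slope deg -6.4 X 67.5 std 1.84
spacer 830 [-36.27082231 -34.4463489  -32.60437098] 82.08612356139905
-34.53043201618895 -34.43022243268504
t 14.72 dist 0.0674 row [0.1074, 0.0808, 0.0111, -0.0003, 0.0036, 0.0022]
t 14.72 dist 0.1325 row [0.1078, 0.0809, 0.2281, -0.0003, 0.0036, 0.0022]
[ 0.63148236 -0.22275246  0.16564465]
```

View pics/m7.png

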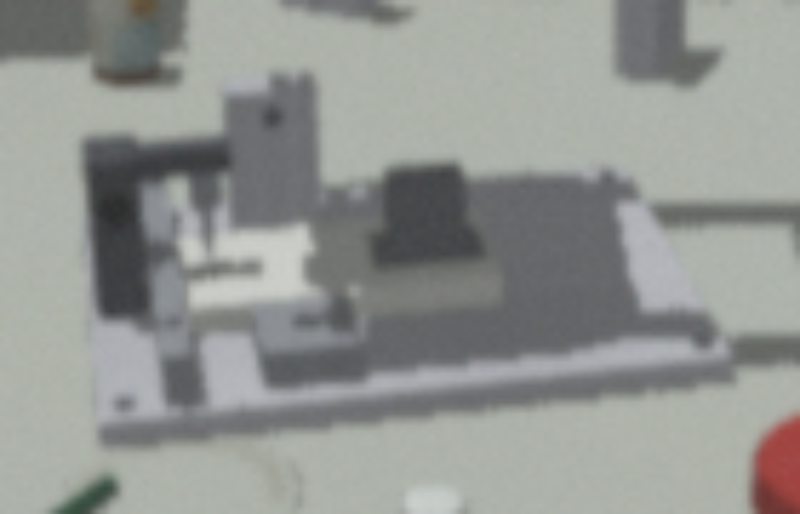

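The spacer stands upright at (270,150) between tile and thin block, top at 82 mm, 2.5 mm clear each side. Now I'll regrip the lug.

move_arm:
  series:
    - [[0.04,0.03,0.01,0,0.003,0.002],[0.08,0.06,0.01,0,0.003,0.002],[0.1,0.075,0.01,0,0.003,0.002],[0.1075,0.081,0.01,0,0.003,0.002],[0.1075,0.081,0.03,0,0.003,0.002],[0.1075,0.081,0.07,0,0.003,0.002],[0.1075,0.081,0.11,0,0.003,0.002],[0.1075,0.081,0.15,0,0.003,0.002],[0.1075,0.081,0.18,0,0.003,0.002],[0.1075,0.081,0.205,0,0.003,0.002],[0.1075,0.081,0.22,0,0.003,0.002],[0.1075,0.081,0.228,0,0.003,0.002],[0.1075,0.081,0.228,0,0.003,0.002]]

```text
t: 15.8
tool_pos: [0.5877, -0.1715, 0.0498]
tool_rot: [-0.001, 0.112, 0.994, 0.0]
force: [0.2, 0.7, 0.1]
finger_gap: 0.0421
finger_force: 0.0
```

move_arm:
  series:
    - [[0,0,0,0,0,0],[0,0,0,0,0,0],[0,0,0,0,0,0],[0,0,0,0,0,0],[0,0,0,0,0,0],[0,0,0,0,0,0],[0,0,0,0,0,0],[0,0,0,0,0,0]]
  hand: 1

```text
t: 16.47
tool_pos: [0.5878, -0.1713, 0.051]
tool_rot: [-0.001, 0.111, 0.994, 0.0]
force: [-0.9, 0.8, 5.5]
finger_gap: 0.0117
finger_force: 30.0
```

Run:
```python
from faces import *
S=np.concatenate([cloud("scene")[2] for l in range(4)]); X,Y,Z=faces(S)
P=cloud("wrist")[2]; print(P[360:366,282:287].reshape(-1,3).mean(0))
go(.588,-.1715,.0515,77.2)
s=read_state();print(s["tool_pos"],s["force"],s["finger_gap"])
```

```text
base n 601 Y-nom -2.08 slope deg -0.36 X 41.8 std 1.33
thick n 271 Y-nom -2.01 slope deg -0.68 X 38.3 std 1.24
tile n 244 Y-nom -1.98 slope deg -0.46 X -9.4 std 1.27
tile_r n 344 Y-nom -1.96 slope deg -0.14 X 2.2 std 1.33
thin 0
fence n 111 Y-nom -2.69 slope deg -2.38 X 87.3 std 1.24
arm n 144 Y-nom -2.46 slope deg -2.11 X 72.2 std 1.31
needle n 99 Y-nom 0.68 slope deg -13.84 X 67.5 std 2.27
[ 0.66967719 -0.18978945  0.02439841]
t 16.72 dist 0.0006 row [-0.0004, -0.0003, -0.0011, 0.0002, -0.0021, 0.0002]
[ 0.58785646 -0.17129614  0.05096813] [-0.97735981  0.45978959  5.29585074] 0.0115026908142559
```

move_arm:
  series:
    - [[-0.001,0,0,0,0,0],[-0.002,0,0,0,0,0],[-0.003,0,0,0,0,0],[-0.0035,0,0,0,0,0],[-0.004,0,0,0,0,0],[-0.004,0,0,0,0,0],[-0.004,0,0,0,0,0],[-0.004,0,0,0,0,0]]

```text
t: 17.38
tool_pos: [0.5882, -0.1714, 0.0509]
tool_rot: [-0.003, 0.111, 0.994, 0.0]
force: [-19.2, 4.1, 16.6]
finger_gap: 0.0118
finger_force: 30.0
```

Run:
```python
from faces import *
L=[cloud("scene") for l in range(4)]
S=np.concatenate([l[2] for l in L]); X,Y,Z=faces(S)
b=(Z>33)&(Z<80)&(abs(X-38)<16)&(abs(Y+35)<12); print("spacer",b.sum(),np.percentile(Y[b],[10,50,90]))
a=cloud("wrist")[0]
save("m8.png",np.hstack([cv2.resize(a[310:400,225:345],(400,300)),cv2.resize(L[0][0][205:275,195:285],(400,300))]))
s=read_state();print(s["t"],s["tool_pos"],s["force"],s["finger_gap"])
```

```text
base n 600 Y-nom -2.16 slope deg -0.33 X 42.0 std 1.23
thick n 265 Y-nom -1.93 slope deg -0.7 X 38.2 std 1.25
tile n 230 Y-nom -1.91 slope deg -0.3 X -9.4 std 1.35
tile_r n 337 Y-nom -1.95 slope deg -0.09 X 2.6 std 1.34
thin 0
fence n 111 Y-nom -2.47 slope deg -2.25 X 87.3 std 1.4
arm n 142 Y-nom -2.5 slope deg -0.32 X 73.9 std 1.28
needle n 99 Y-nom 0.37 slope deg 2.52 X 67.6 std 2.12
spacer 1126 [-36.55320706 -34.4076578  -32.52767889]
17.6333 [ 0.58823042 -0.17139537  0.05094539] [-19.9563135    4.97213872  16.73918985] 0.011737724497532426
```

View pics/m8.png

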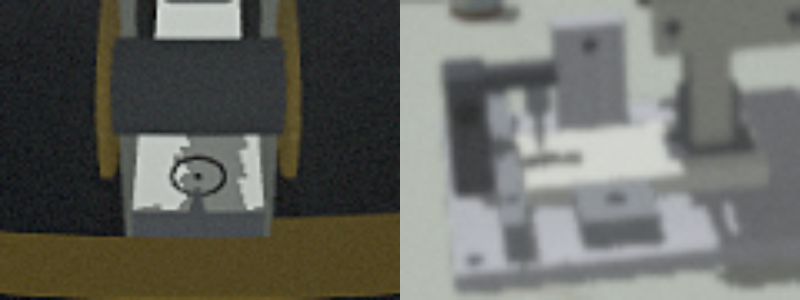

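The tile is held against the fence at about 20 N, with the needle tip (541,150) over the ring. In the wrist crop the ring is at (197,177). The spacer is upright in the right gap, so I'm handing in.

```bash
python3 -c "
from bench import *
print(hand_in())"
```

```text
the job is handed in; nothing more can be done
None
```

The job is handed in at about 17.6 s: the tile is held flush against the fence at about 20 N with its mark under the needle, measured to within about 0.5 mm sideways. The spacer stands released in the wider gap by the thin block, and the jar, vial and dropper bottle were not touched.

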